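# Right the fallen bottle and reset the filling valve

### The arm

A 6-joint arm with a two-finger parallel gripper is mounted at the origin on the work surface. World frame = base frame: x ahead of the robot, y to its left, z up, the work surface at z = 0. Lengths are in m, angles in rad, forces in N, time in s.
With the tool pointing down it reaches from about 0.325 to 0.775 m from the base axis. Payload 5.5 kg.
Tool frame: the origin (TCP) lies between the finger pads; the fingertips stand 8 mm ahead of it and the grasp point (between the pads) lies 11 mm behind it (tcp_to_tips is the distance from the TCP to the fingertips, in m); z points along the fingers, y is the direction in which the jaws open and shut (so a half turn about z gives the same grasp; the last joint's range is limited). The gripper opens to 88 mm and grips with 3 to 60 N. Pads are 20 mm wide; open, the fingers measure 115 mm over their backs; the gripper's body (75 mm by 178 mm) begins 61 mm behind the grasp point.
Start: joints at [1.066, 0.091, 1.231, -0, 1.82, -0.057], TCP at [0.26, 0.541, 0.231] pointing down, gripper open.
Joint ranges: [-2.87, 2.87], [-0.86, 2.18], [0.17, 2.46], [-1.51, 4.65], [0.06, 2.69], [-2.65, 2.65]. Speed limits (rad/s): [2.57, 2.57, 3.01, 3.14, 3.14, 3.14].

### API

Orientations are given as a unit quaternion [w, x, y, z].
In Python, from bench import * gives the robot as it stands. Calls block until the motion is done:
- move_to(position, orientation): joint-space move of the TCP to a pose.
- move_l(position, speed=0.15, orientation=None): straight line of the TCP; orientation=None keeps the orientation; speed is the mean speed in m/s.
- movej(angles): joint-space move.
- gripper_open() and close(): open the fingers fully, or close them until they stop; the grip force is fixed at half the most.
- hold(seconds).
- inverse_kinematics(position, orientation): joint angles nearest the present ones, or None.
- state(): the state.
- get_image(name): name is "side" or "top"; returns a dict with "frame" (420x560x3 uint8, blue, green, red), "depth" (420x560 float32, m along the optical axis (not along the pixel's ray), 0 where there is no reading), "camera_matrix" (3x3 intrinsics, pixels), "k1" (the pictures are not rectified: a ray, as slopes to the right and down, at radius r is drawn at 1 + k1 r^2 times it, then the intrinsics apply), "view" (4x4, takes a point from world to camera coordinates). Camera axes: x right, y up, looking along -z (the intrinsics and any distortion apply to the point x, -y, -z); pixel columns grow to the right and rows downward; lengths in m; the calibration is good to about 2 mm. A picture is of the moment at which its call begins.
A pose or a line that the arm cannot do raises IKError and nothing moves.
- job_done(): hands the job in, once; it reports no verdict.
The state is a dict: "time": time; "joint_pos": joint angles; "dq": joint speeds; "joint_torque": joint torques, N m; "ee_pos": TCP position; "ee_rot": TCP orientation; "ft_force": force on the tool from outside, world axes, zero at the start; "moment": the same for the moment, N m; "finger_gap": finger opening in m.
Only numpy, scipy, OpenCV 4.12 (cv2) and the standard library are available. Lean on these libraries where they do the work, as an engineer would, in place of code of your own. Each camera call takes 0.05 s, during which the arm holds its last target.

### The job

Get the filling station ready to run: first stand the bottle that has fallen over on the infeed tray upright again on that tray and let go of it. Then reset the filling valve by its black crank handle: turn the red wheel clockwise (seen from above) all the way to its closed stop, then back it off exactly two full turns anticlockwise, and finish there still gripping the handle, without letting go, so that the wheel cannot creep while the gland nut is tightened. Leave the other bottles, the tools and the parts where they are.

Things in the scene. Friction and masses are not known exactly. Their poses are not given: they have to be found in the camera images.
- bottle_mid (a point): The fallen bottle: white, square, 44 x 44 mm, 106 mm long (square body 80 mm, then shoulder and round neck 29 mm across), 55 to 115 g, lying on a flat side on the infeed tray. Point on its long axis, 53 mm from base and from mouth, 22 mm above the tray as it lies. x axis: from base to mouth (straight up once it stands); y and z square to the flat sides.
- tray_top (a point): Fixed stainless infeed tray, 340 mm (x, away from the robot) by 260 mm (y). Point: centre of the flat top surface, 30 mm above the bench; z up. Rim 4 mm thick, 11 mm high along the far edge and both sides; the edge nearest the robot is open. The fallen bottle lies nearer the robot, the standing bottles near the far edge.
- bottle_b (a point): A standing bottle like the fallen one, 106 mm tall, near the far edge of the tray; leave alone. Point at half height.
- bottle_c (a point): The other standing bottle, 106 mm tall, near the far edge of the tray; leave alone. Point at half height.
- valve_axis (a point): Fixed point on the upright axis of the red hand wheel of the blue valve, at mid thickness of the rim, 205 mm above the bench. Rim 110 mm mean diameter, 14 mm thick. z up; x: direction from axis to handle when closed; pipe along y, tank 340 mm away at +y, fill nozzle (as high as this point) 290 mm away at +x -y. The 12 mm stem tops the point by 20 mm when closed, rises 4 mm per turn of opening.
- handle_mid (a point): Black upright crank handle on the wheel rim, 20 mm diameter, 58 mm long, 55 mm from the wheel axis. Point half-way up it, 40 mm above point valve_axis. It spins freely on its own pin, so a gripper holding it can keep its orientation while carrying it round the circle. Free all round above the rim.
- valve (a joint): Wheel angle, rad: 0 = closed at the hard stop, grows anticlockwise from above as it opens (2 pi a turn, at most four turns). Handle direction from the axis: x axis of point valve_axis turned anticlockwise by this angle. Resists with about 0.15 N m (3 N at the handle) and stays where left. Starts a third of a turn to 1.2 turns open.
- wrench_mid (a point): Steel open-ended wrench, 170 mm long, flat on the bench; leave alone. Point at its middle.
- part_a: Orange printed U-shaped part, 50 x 36 x 40 mm, on the bench; leave alone. Origin at the centre of its underside.
- part_b: Another orange printed U-shaped part, 50 x 36 x 40 mm; leave alone. Origin at the centre of its underside.
- bin: Blue open parts bin, 160 x 110 x 60 mm, on the bench; leave alone. Origin at the centre of its underside.
- screwdriver_mid (a point): Screwdriver, 180 mm long, lying on the bench; leave alone. Point at its middle.
Not all that is in view belongs to the job. Leave any orange or turquoise look-alike of the part that bears bottle_mid alone.

How it is judged:
By the outcome, as a careful person would: the job done as asked, in the order asked, and still so for the second after the job is handed in, while the arm keeps its last pose, push and grip.
It also fails if it takes over 70 s, if anything falls off the work surface, if the arm or the gripper's body presses on something with over 40 N, if the wrist force passes 120 N, or if a joint passes its speed limit or range.

## Working session

There is one attempt and no reset: what is moved stays moved. The work goes in short steps, each a Python script; the robot and the scene stay as the last script left them, time stands still between calls to the robot, and variables do not carry over. Pictures are saved under pics/ and viewed, and the job is handed in when it is done.

```bash
ls; mkdir -p pics
cat > h.py <<'E'
import numpy as np, cv2
from bench import *
def shot(n,f):
    im=get_image(n); cv2.imwrite(f'pics/{f}.png',im['frame']); np.savez(f'pics/{f}.npz',**im); return im
def load(f): return dict(np.load(f'pics/{f}.npz'))
def ray(im,u,v):
    K=im['camera_matrix'];k1=float(im['k1'])
    d=np.array([(u-K[0,2])/K[0,0],(v-K[1,2])/K[1,1]]);s=d.copy()
    for _ in range(30): s=d/(1+k1*(s@s))
    V=im['view'];R=V[:3,:3];t=V[:3,3]
    return -R.T@t, R.T@np.array([s[0],-s[1],-1.0])
def at_z(im,u,v,z):
    o,d=ray(im,u,v);return o+d*(z-o[2])/d[2]
def at_d(im,u,v,w=1):
    p=im['depth'][int(v)-w:int(v)+w+1,int(u)-w:int(u)+w+1];p=p[p>0]
    o,d=ray(im,u,v);return o+d*np.median(p)
def proj(im,p):
    V=im['view'];K=im['camera_matrix'];q=V[:3,:3]@np.array(p)+V[:3,3]
    s=np.array([q[0],-q[1]])/-q[2];s=s*(1+float(im['k1'])*(s@s))
    return K[0,0]*s[0]+K[0,2],K[1,1]*s[1]+K[1,2]
E
python3 - <<'E'
from h import *
for n in ('top','side'):
    im=shot(n,n+'0');print(n,im['camera_matrix'],im['k1'],im['view'])
print(state())
E
```

```text
pics
top [[397.94291575   0.         271.68631507]
 [  0.         397.94291575 209.97159875]
 [  0.           0.           1.        ]] -0.05709891027187554 [[-0.01693295 -0.99969798  0.01781054 -0.14489403]
 [ 0.98962329 -0.01421496  0.14298136 -0.58095771]
 [-0.142685    0.02004682  0.98956511 -1.16043336]
 [ 0.          0.          0.          1.        ]]
side [[452.24073683   0.         281.77135438]
 [  0.         452.24073683 207.15014022]
 [  0.           0.           1.        ]] -0.08566407930218245 [[ 0.92440613 -0.38081217  0.02134005 -0.57911307]
 [ 0.19933176  0.53005654  0.82420077 -0.15843956]
 [-0.32517711 -0.7576425   0.56589548 -1.21714244]
 [ 0.          0.          0.          1.        ]]
{'time': 0.1, 'joint_pos': array([ 1.06632907e+00,  9.18203852e-02,  1.23173868e+00,  1.73980404e-05,
        1.81978037e+00, -5.67137368e-02]), 'dq': array([ 0.00211178, -0.00252699, -0.0047088 , -0.00025925, -0.0015096 ,
        0.00105116]), 'joint_torque': array([ 2.32092651e-03, -4.47856808e+01, -4.07570350e+01,  6.99849310e-02,
        2.84322398e-02, -1.37202192e-04]), 'ee_pos': array([0.25965455, 0.54064442, 0.22961301]), 'ee_rot': array([-2.49965229e-04,  2.22009126e-01,  9.75044196e-01, -8.36900099e-04]), 'ft_force': array([0.58560528, 0.56237978, 1.03143314]), 'moment': array([0.0336086 , 0.00671406, 0.01665106]), 'finger_gap': 0.08773938931768605}
```

View pics/top0.png

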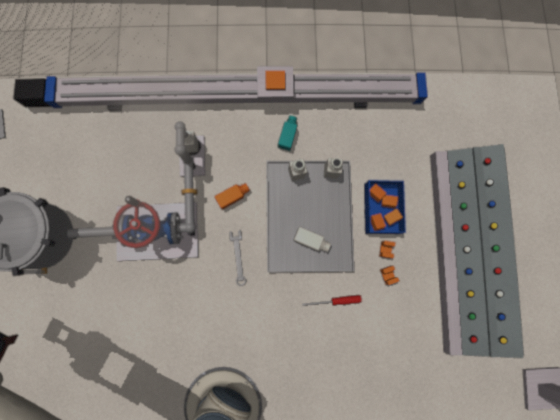

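View pics/side0.png

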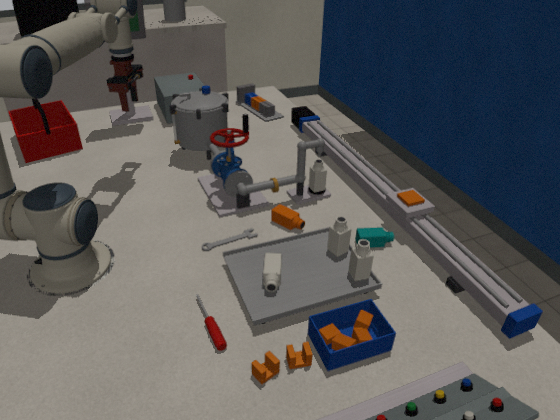

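The top view shows the fallen bottle at about (311,241) with its mouth to the right, the standing bottles at (298,168) and (335,165), and the wheel at (137,225) with its handle near (132,201). I'll enlarge both areas.

Run:
```python
from h import *
for f,c in (('top0',(255,150,110,130)),('top0',(90,170,110,90)),('side0',(190,100,90,100)),('side0',(220,210,170,110))):
    im=load(f)['frame'];x,y,w,h=c
    s=int(min(800/w,600/h))
    o=cv2.resize(im[y:y+h,x:x+w],None,fx=s,fy=s,interpolation=cv2.INTER_CUBIC)
    for i in range(0,w,10): cv2.putText(o,str(x+i),(i*s,8),0,.3,(0,0,255));cv2.line(o,(i*s,0),(i*s,o.shape[0]),(120,120,120),1)
    for i in range(0,h,10): cv2.putText(o,str(y+i),(0,i*s+8),0,.3,(0,0,255));cv2.line(o,(0,i*s),(o.shape[1],i*s),(120,120,120),1)
    cv2.imwrite(f'pics/c_{f}_{x}.png',o)
im=load('top0')
for n,uv in dict(bot=(308,240),cap=(325,246),rimL=(117,226),tray=(290,220),b=(298,164),c=(335,162)).items(): print(n,at_d(im,*uv))
```

```text
bot [ 0.48395673 -0.25781205  0.0749802 ]
cap [ 0.46605969 -0.30831508  0.06651266]
rimL [0.51839623 0.2509184  0.20967193]
tray [ 0.54867244 -0.20948541  0.03112168]
b [ 0.6960967  -0.22909952  0.13611192]
c [ 0.70093032 -0.33509383  0.13575739]
```

View pics/c_top0_255.png

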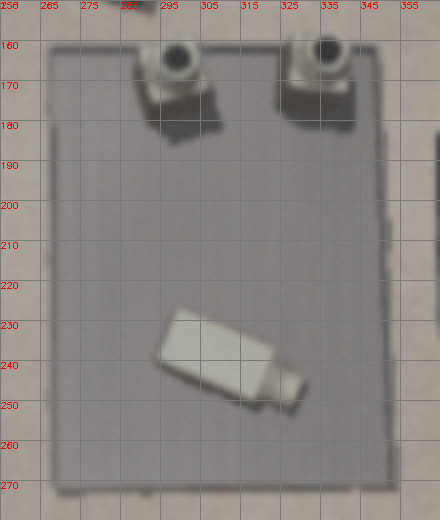

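View pics/c_top0_90.png

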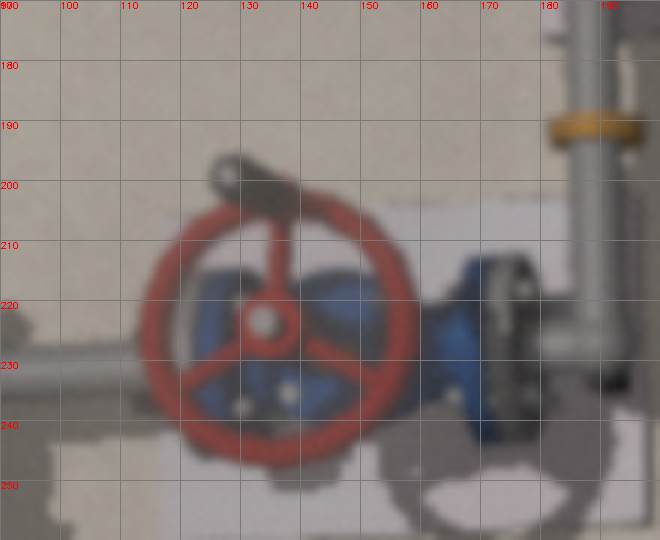

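View pics/c_side0_190.png

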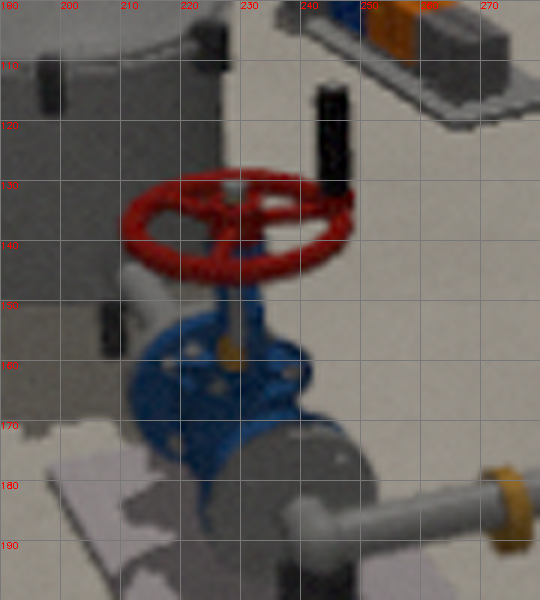

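View pics/c_side0_220.png

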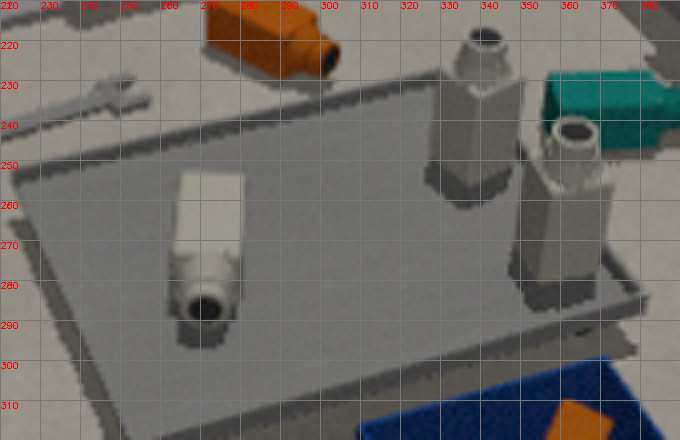

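Run:
```python
from h import *
im=load('top0');sd=load('side0')
print('cam',-im['view'][:3,:3].T@im['view'][:3,3])
C=[(299.2,227),(294.2,239.5),(323.7,236.7),(318.8,249.5)]
P=[at_z(im,*c,0.074) for c in C]
for p in P: print('corner',p)
for a,b in ((0,1),(2,3),(0,2),(1,3)): print(np.linalg.norm(P[a]-P[b]))
print('body c',np.mean(P,0))
print('mouth side',at_d(sd,271,283),at_z(sd,270.7,287,0.052))
# tray corners
for c in ((267.5,162),(349,162),(268,272),(352.5,271.5)): print('tray',at_z(im,*c,0.041))
# depth based fit of bottle top
pts=[]
for v in range(222,256):
  for u in range(290,333):
    p=at_d(im,u,v,0)
    if .066<p[2]<.085: pts.append(p)
pts=np.array(pts);print(len(pts),np.median(pts,0));
r=cv2.minAreaRect((pts[:,:2]*1000).astype(np.float32));print(r)
print('wheel c',at_z(im,136.5,225,0.208),'stem',at_z(im,133.8,223.3,0.229),'htop',at_z(im,128,198.7,0.274),at_d(im,128,198.5))
# rim fit via depth+red
F=im['frame'].astype(int);Q=[]
for v in range(195,255):
  for u in range(105,168):
    b,g,rr=F[v,u]
    if rr>1.7*g and rr>70: Q.append(at_z(im,u,v,0.212))
Q=np.array(Q);rr=None
print(len(Q),Q[:,:2].min(0),Q[:,:2].max(0))
for p in [(.5,.2)]:
  pass
sp=[]
F=sd['frame'].astype(int)
for v in range(105,160):
  for u in range(200,256):
    b,g,r_=F[v,u]
    if r_>2*g and r_>70: sp.append(at_d(sd,u,v,0))
sp=np.array(sp);print('side rim',len(sp),sp.min(0),sp.max(0),np.median(sp,0))
h=np.array([at_d(sd,245.5,v,0) for v in range(115,131)]);print('handle side',np.round(h,3))
```

```text
cam [ 0.40689936 -0.12984557  1.23397113]
corner [ 0.52255284 -0.23317275  0.074     ]
corner [ 0.48614155 -0.21758623  0.074     ]
corner [ 0.49291226 -0.30429745  0.074     ]
corner [ 0.45581667 -0.28867212  0.074     ]
0.03960708878429294
0.040252128623988415
0.07705379429383721
0.07728390048854666
body c [ 0.48935583 -0.26093214  0.074     ]
mouth side [ 0.46462194 -0.32102272  0.06423718] [ 0.46359585 -0.32189725  0.052     ]
tray [ 0.72861614 -0.14362921  0.041     ]
tray [ 0.72588001 -0.3965326   0.041     ]
tray [ 0.39319176 -0.13992926  0.041     ]
tray [ 0.38991344 -0.39210301  0.041     ]
445 [ 0.48950503 -0.26332488  0.07356656]
((485.89556884765625, -271.481201171875), (105.24755096435547, 43.70216751098633), 65.89156341552734)
wheel c [0.52050276 0.2005827  0.208     ] stem [0.52261611 0.20086568 0.229     ] htop [0.57827918 0.20236026 0.274     ] [0.57880972 0.20244176 0.27381618]
323 [0.46588525 0.14335079] [0.57014266 0.25809393]
side rim 325 [nan nan nan] [nan nan nan] [nan nan nan]
handle side [[0.577 0.191 0.276]
 [0.578 0.193 0.271]
 [0.577 0.191 0.269]
 [0.577 0.19  0.266]
 [0.576 0.189 0.264]
 [0.577 0.192 0.259]
 [0.576 0.189 0.257]
 [0.576 0.189 0.253]
 [0.576 0.189 0.25 ]
 [0.578 0.195 0.244]
 [0.578 0.195 0.24 ]
 [0.574 0.182 0.243]
 [0.578 0.197 0.233]
 [0.576 0.19  0.233]
 [0.577 0.192 0.228]
 [0.578 0.197 0.222]]
  return _methods._mean(a, axis=axis, dtype=dtype,
  ret = ret.dtype.type(ret / rcount)
```

```bash
cat >> h.py <<'E'
from scipy.spatial.transform import Rotation as Rn
def quat(z,y):
    z=np.array(z,float);z/=np.linalg.norm(z);y=np.array(y,float);y-=z*(y@z);y/=np.linalg.norm(y)
    q=Rn.from_matrix(np.c_[np.cross(y,z),y,z]).as_quat();return q[[3,0,1,2]]
Zv=np.array([0,0,1.])
D=np.array([-.393,-.9195,0]);D/=np.linalg.norm(D)
BASE=np.array([.4848,-.2720,.052])-.053*D
def grasp0(t,s,h=.045,up=.005):
    z=-Zv*np.cos(t)-D*np.sin(t); a=s*np.cross(Zv,D); g=BASE+h*D+up*Zv
    return g+.011*z, quat(z,a), z
def stand(t,s,psi,xy,h=.045,up=.005,dz=0):
    # yaw psi: standing; tool dir horizontally e
    e=Rn.from_rotvec(Zv*psi).apply(D); z=e*np.cos(t)-Zv*np.sin(t); a=s*np.cross(Zv,e)
    g=np.array([xy[0],xy[1],.03+h+dz])-up*e
    return g+.011*z, quat(z,a), z
E
python3 - <<'E'
from h import *
print('base',BASE)
for t in (0,20,30,40):
  for s in (1,-1):
    p,q,z=grasp0(np.radians(t),s); j=inverse_kinematics(p,q)
    print(t,s,None if j is None else np.round(j,2))
    for psi in (-30,0,30,60,90,120):
      for xy in ((.48,-.27),):
        p,q,z=stand(np.radians(t),s,np.radians(psi),xy); j=inverse_kinematics(p,q)
        if j is not None: print('   ',psi,xy,np.round(z,2),np.round(j,2))
E
```

```text
base [ 0.50562974 -0.22326478  0.052     ]
0 1 [-0.56  0.01  1.64 -0.    1.49 -0.15]
    -30 (0.48, -0.27) [-0.8 -0.6  0. ] [-0.14  0.87  1.14 -1.17  2.27  0.58]
    0 (0.48, -0.27) [-0.39 -0.92  0.  ] [ 0.01  0.58  1.59 -1.33  1.91  0.64]
    120 (0.48, -0.27) [0.99 0.12 0.  ] [-1.23  0.01  2.32  1.73  1.41  2.37]
0 -1 None
    -30 (0.48, -0.27) [-0.8 -0.6  0. ] [-0.14  0.87  1.14 -1.17  2.27 -2.56]
    0 (0.48, -0.27) [-0.39 -0.92  0.  ] [ 0.01  0.58  1.59 -1.33  1.91 -2.5 ]
    120 (0.48, -0.27) [0.99 0.12 0.  ] [-1.23  0.01  2.32  1.73  1.41 -0.77]
20 1 [-0.75  0.09  1.6   0.33  1.58 -0.37]
    -30 (0.48, -0.27) [-0.75 -0.56 -0.34] [-0.16  0.67  1.2  -0.91  2.12  0.64]
    0 (0.48, -0.27) [-0.37 -0.86 -0.34] [-0.02  0.37  1.63 -1.09  1.75  0.53]
    30 (0.48, -0.27) [ 0.11 -0.93 -0.34] [ 0.02 -0.02  2.07 -1.3   1.33  0.42]
20 -1 None
    -30 (0.48, -0.27) [-0.75 -0.56 -0.34] [-0.16  0.67  1.2  -0.91  2.12 -2.5 ]
    0 (0.48, -0.27) [-0.37 -0.86 -0.34] [-0.02  0.37  1.63 -1.09  1.75 -2.61]
    120 (0.48, -0.27) [ 0.93  0.11 -0.34] [-1.17 -0.32  2.33  1.35  1.18 -0.34]
30 1 [-0.83 
[... 617 characters left out ...]
1.3  -0.67  1.95  0.65]
    0 (0.48, -0.27) [-0.3  -0.7  -0.64] [-0.11  0.18  1.65 -0.83  1.62  0.38]
    30 (0.48, -0.27) [ 0.09 -0.76 -0.64] [-0.11 -0.18  2.01 -0.91  1.23  0.06]
    60 (0.48, -0.27) [ 0.46 -0.61 -0.64] [-0.3  -0.59  2.31 -0.69  0.79 -0.6 ]
    90 (0.48, -0.27) [ 0.7  -0.3  -0.64] [-0.72 -0.76  2.41  0.39  0.68 -2.09]
40 -1 [-0.9   0.23  1.55  0.61  1.72  2.62]
    -30 (0.48, -0.27) [-0.61 -0.46 -0.64] [-0.22  0.46  1.3  -0.67  1.95 -2.49]
    60 (0.48, -0.27) [ 0.46 -0.61 -0.64] [-0.3  -0.59  2.31 -0.69  0.79  2.54]
    90 (0.48, -0.27) [ 0.7  -0.3  -0.64] [-0.72 -0.76  2.41  0.39  0.68  1.05]
    120 (0.48, -0.27) [ 0.76  0.09 -0.64] [-1.02 -0.42  2.2   0.89  1.11  0.12]
```

Run:
```python
from h import *
t=np.radians(30)
p,q,z=grasp0(t,1)
s=state(); e=s['ee_pos']
move_l([e[0],e[1],.42],speed=.3)
print(state()['time'])
move_to(p-.15*z+[0,0,.16],q); print(state()['time'],state()['ee_pos'])
move_l(p-.07*z+[0,0,.03],speed=.25); print(state()['time'],state()['ee_pos'],state()['ft_force'])
shot('top','top1');shot('side','side1')
```

```text
0.8833
4.0333 [ 0.46109001 -0.32792063  0.33754256]
5.0 [ 0.47692778 -0.29231351  0.1399647 ] [1.26997876 0.17919258 0.05878327]
```

View pics/top1.png

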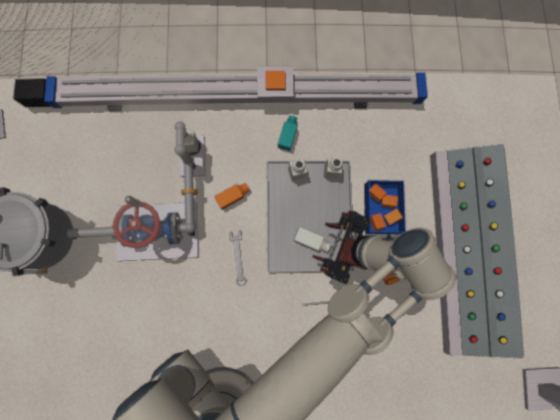

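View pics/side1.png

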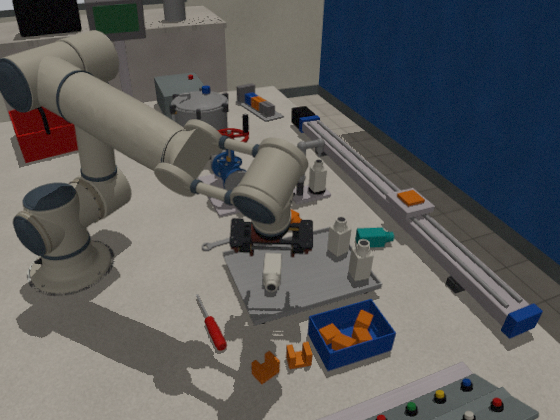

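The gripper straddles the bottle at about (340,245) in the top view, on the mouth side as planned. Next I'll descend, grip and lift.

Run:
```python
from h import *
t=np.radians(30)
p,q,z=grasp0(t,1)
move_l(p,speed=.12); s=state();print(s['time'],s['ee_pos']-p,s['ft_force'])
close(); s=state();print(s['time'],s['finger_gap'],s['ft_force'])
move_l(p+[0,0,.09],speed=.15); s=state();print(s['time'],s['finger_gap'],s['ft_force'])
shot('side','side2')
```

```text
6.0583 [ 0.00034815 -0.00051469  0.0009075 ] [0.68104559 0.54519265 0.8988181 ]
6.8083 0.04354804109381539 [-0.07181691  0.04844913 -0.52074929]
7.5583 0.043870521529597174 [-0.07152787 -0.06887434 -2.00453027]
```

View pics/side2.png

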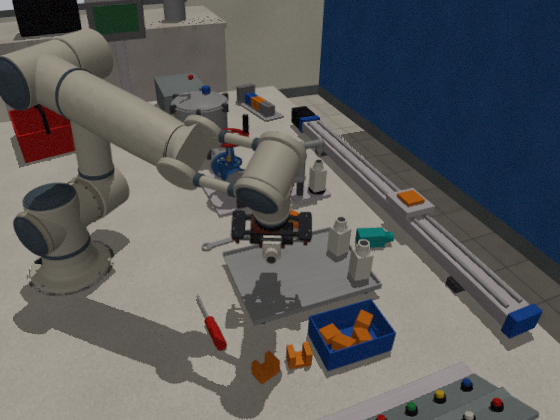

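Run:
```python
from h import *
t=np.radians(30)
p,q,z=stand(t,1,0,(.48,-.27),dz=.06)
print(inverse_kinematics(p,q), state()['joint_pos'])
try: move_l(p,speed=.05,orientation=q)
except IKError as e: print('IK',e); move_to(p,q)
s=state();print(s['time'],s['ee_pos']-p,s['finger_gap'],s['ft_force'])
shot('top','top3');shot('side','side3')
```

```text
[-0.06116238  0.1947817   1.60775648 -0.97459678  1.74003412  0.37653523] [-0.83498478  0.09210751  1.47855573  0.48299963  1.78351721 -0.3777193 ]
9.325 [ 0.00022896 -0.00027177  0.00071111] 0.04394690841012412 [-0.31826544 -0.61433435 -0.69399738]
```

View pics/side3.png

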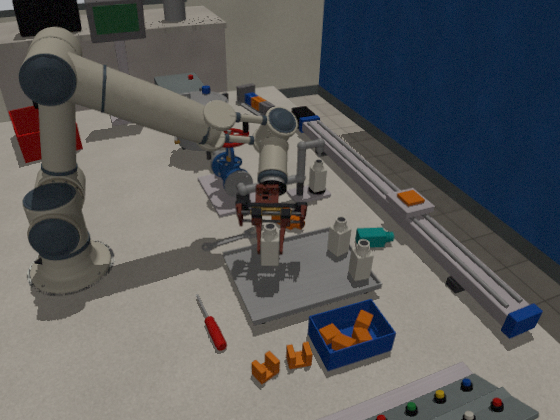

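View pics/top3.png

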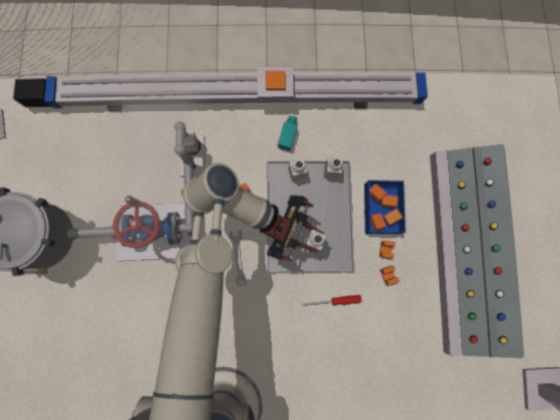

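Run:
```python
from h import *
a=load('top3');b=load('top0')
for u,v in ((212,182),(220,183),(205,200),(200,190),(213,252),(190,250)): print('arm',u,v,np.round(at_d(a,u,v),3))
for u,v in ((181,126),(192,147),(189,165),(189,190),(189,215),(190,228),(198,145)): print('pipe',u,v,np.round(at_d(b,u,v),3))
```

```text
arm 212 182 [ 0.596 -0.016  0.371]
arm 220 183 [ 0.595 -0.033  0.364]
arm 205 200 [0.562 0.004 0.334]
arm 200 190 [0.583 0.014 0.348]
arm 213 252 [ 0.441 -0.022  0.391]
arm 190 250 [0.446 0.029 0.38 ]
pipe 181 126 [0.789 0.091 0.203]
pipe 192 147 [0.77  0.084 0.071]
pipe 189 165 [0.711 0.09  0.086]
pipe 189 190 [0.634 0.087 0.093]
pipe 189 215 [0.561 0.087 0.088]
pipe 190 228 [0.523 0.083 0.09 ]
pipe 198 145 [0.793 0.075 0.018]
```

Upright at about (270,245) in the side view, and the wrist clears the pipe, whose top is at 0.09 m. Next I'll lower it until it touches.

Run:
```python
from h import *
p=state()['ee_pos'].copy()
move_l([p[0],p[1],p[2]-.05],speed=.12)
f0=state()['ft_force'].copy(); print(f0)
for i in range(12):
    e=state()['ee_pos']; 
    if i==0: tz=p[2]-.05
    tz-=.0015
    move_l([p[0],p[1],tz],speed=.03); s=state()
    print(i,round(tz,4),round(s['ee_pos'][2],4),np.round(s['ft_force']-f0,2))
    if s['ft_force'][2]-f0[2]>4: break
shot('side','side4');print(s['time'])
```

```text
[-0.17238068  0.12141034 -0.440186  ]
0 0.0789 0.0796 [-0.99 -0.75 -0.46]
1 0.0774 0.0775 [ 0.41  0.07 -0.08]
2 0.0759 0.0758 [ 1.25 -0.57 -0.42]
3 0.0744 0.0743 [ 0.8  -0.59 -0.91]
4 0.0729 0.0728 [-0.34 -0.17 -0.39]
5 0.0714 0.0713 [ 0.1   0.22 -0.83]
6 0.0699 0.0698 [-0.39 -0.07 -0.9 ]
7 0.0684 0.0688 [-0.25  0.16  1.89]
8 0.0669 0.0688 [-0.34  2.07  7.24]
12.2333
```

Run:
```python
from h import *
im=load('side4')['frame'][200:320,210:390];cv2.imwrite('pics/side4c.png',cv2.resize(im,None,fx=4,fy=4,interpolation=cv2.INTER_CUBIC))
```

```text
(no output)
```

View pics/side4c.png

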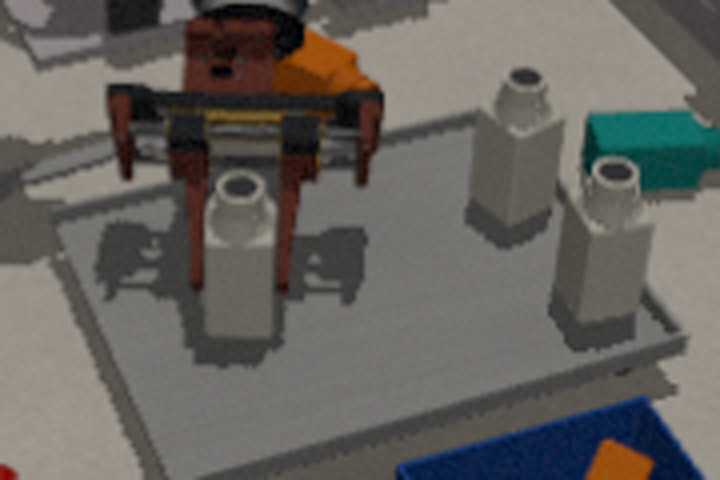

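Contact came at the expected height and the bottle stands upright. Next I'll release and back off along the tool axis.

Run:
```python
from h import *
e=state()['ee_pos']; p,q,z=stand(np.radians(30),1,0,(.48,-.27))
move_l(e+[0,0,.0008],speed=.02)
gripper_open(); print(state()['time'],state()['finger_gap'])
e=state()['ee_pos']
move_l(e-.12*z,speed=.15); 
move_l(e-.12*z+[0,0,.14],speed=.25); print(state()['time'],state()['ft_force'])
shot('side','side5');shot('top','top5')
# candidate handle grasps
h=np.array([.5777,.2022]); 
for ang in range(0,180,15):
    a=np.radians(ang)
    r=[]
    for P in ([*h,.36],[*h,.242],[.4675,.2008,.242],[.5225,.2558,.242],[.5225,.1458,.242]):
        j=inverse_kinematics(P,quat([0,0,-1],[np.cos(a),np.sin(a),0])); r.append(None if j is None else np.round(j,2)[[0,3,5]])
    print(ang,r[0],r[1],[x is not None for x in r])
```

```text
13.3917 0.08785339717839706
15.05 [-1.13732052  0.34982864 -0.18396941]
0 [ 0.28 -0.    0.28] [ 0.28 -0.    0.28] [True, True, True, True, True]
15 [ 0.28 -0.    0.02] [ 0.28 -0.    0.02] [True, True, True, True, True]
30 [ 0.28 -0.   -0.24] [ 0.28 -0.   -0.24] [True, True, True, True, True]
45 [ 0.28 -0.   -0.5 ] [ 0.28 -0.   -0.5 ] [True, True, True, True, True]
60 [ 0.28 -0.   -0.77] [ 0.28 -0.   -0.77] [True, True, True, True, True]
75 [ 0.28 -0.   -1.03] [ 0.28 -0.   -1.03] [True, True, True, True, True]
90 [ 0.28 -0.   -1.29] [ 0.28 -0.   -1.29] [True, True, True, True, True]
105 [ 0.28 -0.   -1.55] [ 0.28 -0.   -1.55] [True, True, True, True, True]
120 [ 0.28 -0.   -1.81] [ 0.28 -0.   -1.81] [True, True, True, True, True]
135 [ 0.28 -0.   -2.08] [ 0.28 -0.   -2.08] [True, True, True, True, True]
150 [ 0.28 -0.   -2.34] [ 0.28 -0.   -2.34] [True, True, True, True, True]
165 [ 0.28 -0.   -2.6 ] [ 0.28 -0.   -2.6 ] [True, True, True, True, False]
```

View pics/side5.png

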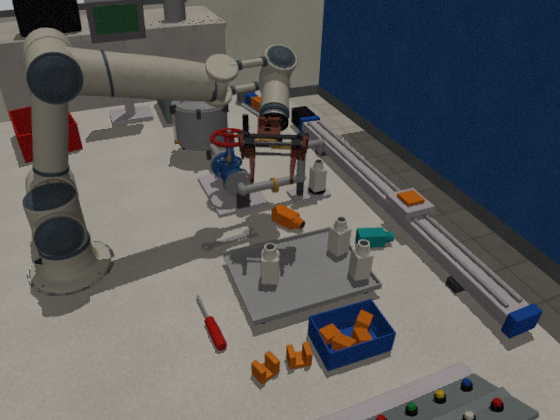

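View pics/top5.png

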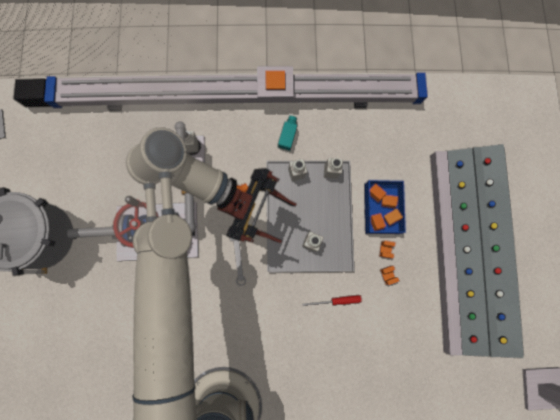

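The released bottle stands by itself at (270,265) in the side view, and the others haven't moved. Next is the handle.

Run:
```python
from h import *
q=quat([0,0,-1],[0,1,0])
e=state()['ee_pos']; move_l(e+[0,0,.08],speed=.3)
move_to([.5777,.2022,.40],q); print(state()['time'],state()['ee_pos'])
f0=state()['ft_force']; move_l([.5777,.2022,.30],speed=.2)
shot('top','top6');shot('side','side6');print(f0,state()['ft_force'])
im=load('side6')['frame'][60:180,180:340];cv2.imwrite('pics/side6c.png',cv2.resize(im,None,fx=5,fy=5,interpolation=cv2.INTER_CUBIC))
```

```text
16.9833 [0.57792149 0.20174067 0.39814138]
[-0.13670131 -0.25038039  0.23048566] [-0.41507528  0.74950991  0.1735001 ]
```

View pics/side6c.png

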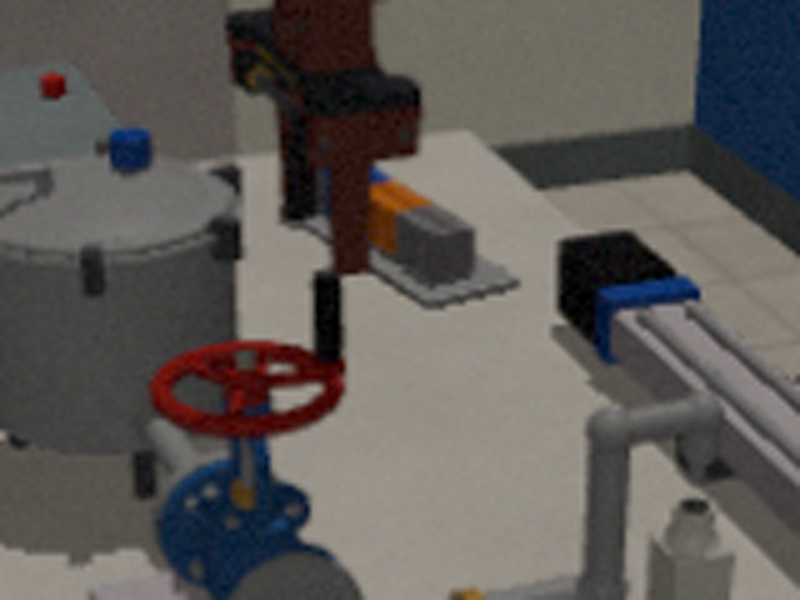

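View pics/top6.png

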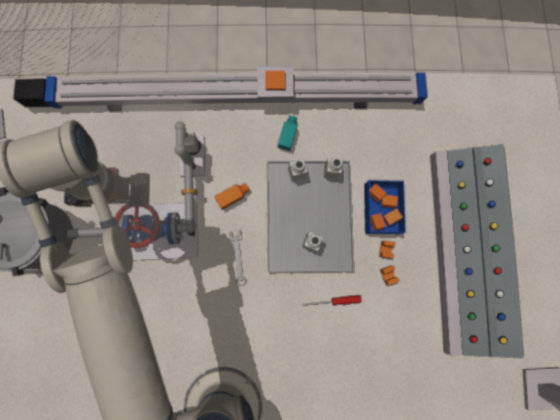

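Run:
```python
from h import *
move_l([.5777,.2022,.239],speed=.15); s=state();print(s['ee_pos'],s['ft_force'])
close(); s=state();print(s['time'],s['finger_gap'],s['ee_pos'],s['ft_force'],s['moment'])
```

```text
[0.57793244 0.20226808 0.2402609 ] [ 0.54495182 -0.10558673  0.40999455]
19.35 0.01958507924062399 [0.57770884 0.20228597 0.23894512] [0.57354439 0.26025628 0.01529337] [ 0.11710097 -0.02747549  0.00552077]
```

```bash
cat >> h.py <<'E'
R0=.055
def step(C,th,v=.12,z=.239,r=R0):
    move_l([C[0]+r*np.cos(th),C[1]+r*np.sin(th),z],speed=v)
    s=state();f=s['ft_force'];e=s['ee_pos'][:2]-C
    er=np.array([np.cos(th),np.sin(th)]);et=np.array([-er[1],er[0]])
    a=np.arctan2(e[1],e[0]); a+=2*np.pi*np.round((th-a)/(2*np.pi))
    return s['time'],a,np.hypot(*e),f[:2]@er,f[:2]@et,f[2]
E
python3 - <<'E'
from h import *
C=np.array([.5225,.2008]); th=np.arctan2(.2022-.2008,.5777-.5225)
for i in range(12):
    th-=np.radians(8); r=step(C,th); print(np.round(np.degrees(th),1),np.round(r[0],2),np.round(np.degrees(r[1]),2),np.round(r[2:],4))
    if r[4]>12 or abs(r[3])>15: break
E
```

```text
-6.5 19.6 -6.95 [ 0.0551 -0.7951  0.1449  0.4136]
-14.5 19.85 -15.05 [ 0.0549 -0.4414 -1.1971 -0.5738]
-22.5 20.1 -23.04 [ 0.0548 -1.133  -0.7517 -0.7814]
-30.5 20.35 -31.0 [ 0.0547 -2.5123 -1.1294 -0.3189]
-38.5 20.6 -38.92 [ 0.0546 -2.8404 -0.6772 -0.7165]
-46.5 20.85 -46.8 [ 0.0545 -5.7051 -2.1656  0.3584]
-54.5 21.1 -54.62 [ 0.0544 -3.9518 -0.4941 -0.4322]
-62.5 21.35 -62.54 [ 0.0543 -5.7711 -1.8946 -0.929 ]
-70.5 21.6 -70.5 [ 0.0543 -6.4024 -1.105  -1.4102]
-78.5 21.85 -78.44 [ 0.0542 -5.2694 -0.7363 -0.3495]
-86.5 22.1 -86.41 [ 0.0541 -5.8012 -2.0178 -0.6308]
-94.5 22.35 -94.39 [ 0.0541 -5.3347 -1.6661 -0.3293]
```

Run:
```python
from h import *
C=np.array([.5225,.2018]); th=np.radians(-94.5)
for i in range(26):
    th-=np.radians(8); r=step(C,th)
    if i%3==0 or r[4]>5: print(np.round(np.degrees(th),1),np.round(r[0],2),np.round(np.degrees(r[1]),2),np.round(r[2:],4))
    if r[4]>10 or abs(r[3])>15: print('brk');break
shot('side','side7')
im=load('side7')['frame'][60:180,180:340];cv2.imwrite('pics/side7c.png',cv2.resize(im,None,fx=5,fy=5,interpolation=cv2.INTER_CUBIC))
```

```text
-102.5 22.6 -102.31 [ 0.055  -2.3819 -0.2637 -1.7908]
-126.5 23.35 -126.73 [ 0.0549 -2.7654 -1.399  -1.9102]
-150.5 24.1 -150.67 [ 0.0549 -3.6908 -0.5099 -2.6834]
-174.5 24.85 -174.62 [ 0.0549 -4.7857 -0.2647 -3.0637]
-198.5 25.6 -198.63 [ 0.0549 -4.866  -0.663  -3.2155]
-222.5 26.35 -222.55 [ 0.0549 -3.1238 -0.4607 -2.2097]
-246.5 27.1 -246.56 [ 0.055  -3.0795 -0.0617 -1.6425]
-270.5 27.85 -270.58 [ 0.0551 -2.1665 -1.0032 -2.5533]
-294.5 28.6 -294.69 [ 0.0551 -1.4959 -0.8233 -2.8047]
```

View pics/side7c.png

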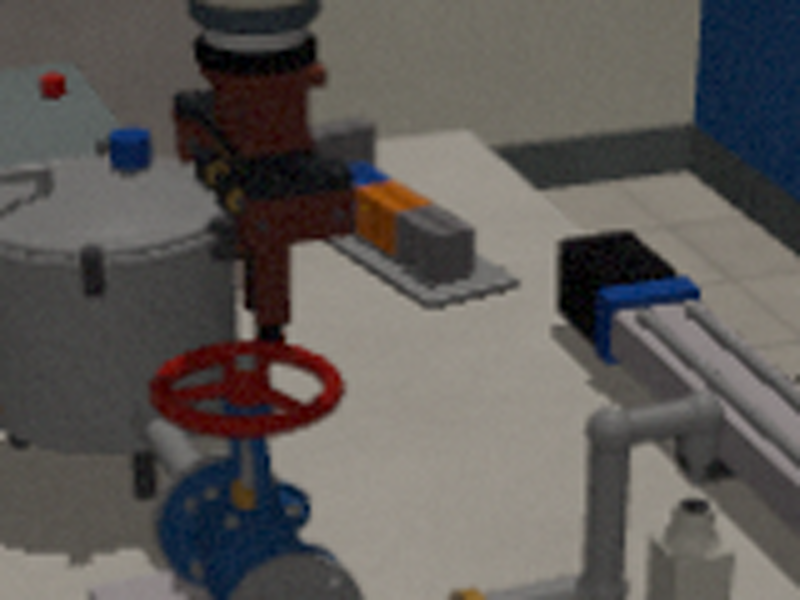

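Run:
```python
from h import *
C=np.array([.5225,.2018]); th=np.radians(-302.5)
for i in range(18):
    d=8 if i<4 else 4
    th-=np.radians(d); r=step(C,th)
    print(np.round(np.degrees(th),1),np.round(r[0],2),np.round(np.degrees(r[1]),2),np.round(r[2:],4))
    if r[4]>6 or abs(r[3])>15: print('brk');break
```

```text
-310.5 29.15 -310.8 [ 0.0552  0.3047 -0.9842 -2.7843]
-318.5 29.4 -318.9 [ 0.0552 -0.7611 -1.1329 -1.8474]
-326.5 29.65 -326.95 [ 0.0552 -0.1107  0.489  -2.6112]
-334.5 29.9 -334.98 [ 0.0551  2.0237 -1.0437 -2.5235]
-338.5 30.15 -338.59 [ 0.0551  1.0106  0.6416 -2.3164]
-342.5 30.4 -342.77 [ 0.0551  3.347   1.0976 -2.6184]
-346.5 30.65 -346.91 [ 0.0551  3.12    1.0849 -3.7968]
-350.5 30.9 -350.84 [ 0.0551  3.2084  0.6412 -3.2125]
-354.5 31.15 -354.82 [ 0.0551  3.3819  0.6229 -3.5476]
-358.5 31.4 -357.93 [ 0.0551  3.8421  4.1531 -3.3727]
-362.5 31.65 -358.27 [ 0.0551  4.0683 15.6721 -4.1761]
brk
```

The stop is clear at about −358°: at the last 4° step the handle barely moved and the tangential force rose to 16 N. I'll re-read the contact there, then back off exactly 720°.

Run:
```python
from h import *
C=np.array([.5225,.2018])
hold(.3); s=state(); e=s['ee_pos'][:2]-C; print(np.degrees(np.arctan2(e[1],e[0]))-360,s['ft_force'])
r=step(C,np.radians(-359.5));print(np.round(np.degrees(r[1]),2),np.round(r[2:],4))
A0=-357.85; th=np.radians(A0)
for i in range(47):
    th=np.radians(A0+15*(i+1)); r=step(C,th,v=.15)
    if i%4==0: print(np.round(np.degrees(th),1),np.round(r[0],2),np.round(np.degrees(r[1]),2),np.round(r[2:],4))
    if abs(r[4])>12 or abs(r[3])>18: print('brk',r);break
print(np.round(np.degrees(th),1),np.round(r[0],2),np.round(np.degrees(r[1]),2),np.round(r[2:],4),state()['finger_gap'])
```

```text
-358.23946376731953 [ 5.11059898 15.45602704 -4.84322915]
-357.99 [ 0.0551  2.4535  6.2343 -3.2742]
-342.8 32.46 -342.12 [ 0.0551  3.5022  2.8493 -2.3586]
-282.8 33.46 -282.17 [ 0.0549  3.6594  2.2732 -2.6412]
-222.8 34.46 -222.3 [ 0.0547  3.9159  2.7194 -1.6568]
-162.9 35.46 -162.18 [ 0.0547  3.5257  3.3104 -3.1521]
-102.9 36.46 -102.36 [ 0.0549  2.6544  2.0475 -3.9055]
-42.9 37.46 -42.25 [ 0.055   5.4264  3.269  -4.7499]
17.1 38.46 18.92 [ 0.0551  5.6819  2.0041 -4.9564]
77.1 39.46 77.71 [ 0.055   3.2593  2.4398 -4.2888]
137.1 40.46 137.61 [ 0.0547  3.6481  2.5076 -3.1557]
197.1 41.46 197.82 [ 0.0547  2.5629  1.9756 -3.4773]
257.2 42.46 257.64 [ 0.0549  2.4369  2.7138 -4.9739]
317.2 43.46 317.72 [ 0.055   4.3109  3.4659 -4.9443]
347.2 43.96 348.49 [ 0.055   6.0448  2.9416 -6.3534] 0.019154370995230006
```

Run:
```python
from h import *
C=np.array([.5225,.2018])
cmd=356.0
for k in range(10):
    r=step(C,np.radians(cmd),v=.03); hold(.25); s=state(); e=s['ee_pos'][:2]-C
    a=np.degrees(np.arctan2(e[1],e[0]))+360; F=s['ft_force'][1]; tgt=362.18-.027*F
    print(round(cmd,2),round(s['time'],2),round(a,3),np.round(s['ft_force'],2),round(tgt-a,3))
    if abs(tgt-a)<.12 : break
    cmd+= (tgt-a) if cmd>356 else (tgt-a)-1.0
shot('side','side8');shot('top','top8')
im=load('side8')['frame'][60:180,180:340];cv2.imwrite('pics/side8c.png',cv2.resize(im,None,fx=5,fy=5,interpolation=cv2.INTER_CUBIC))
```

```text
356.0 44.64 356.283 [ 5.48 -1.74 -3.96] 5.944
360.94 45.2 361.269 [ 5.24 -0.49 -5.27] 0.924
361.87 45.7 361.903 [ 5.55 -2.77 -5.2 ] 0.352
362.22 46.2 362.162 [ 5.81 -2.68 -5.29] 0.09
```

View pics/side8.png

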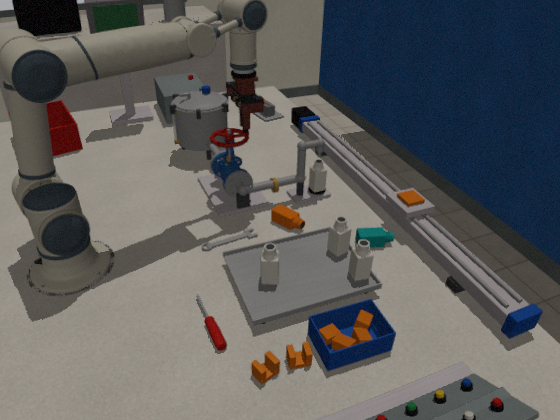

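View pics/side8c.png

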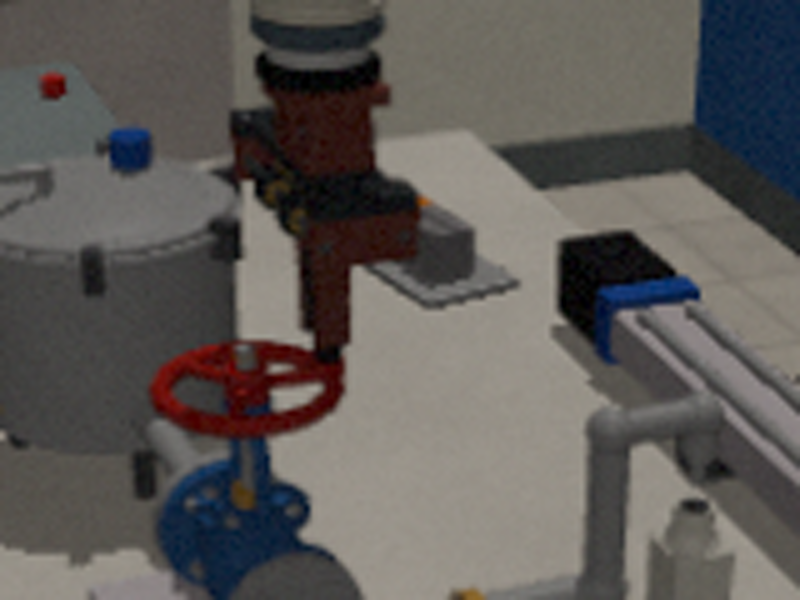

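View pics/top8.png

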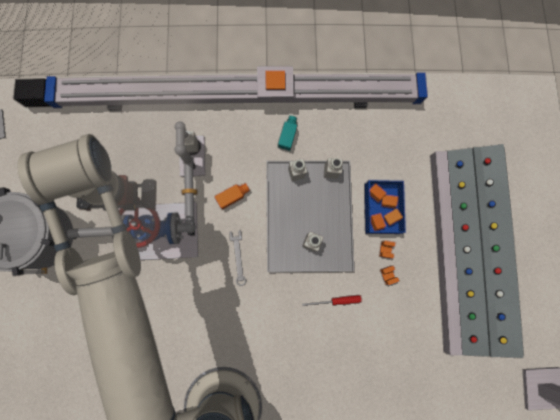

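Run:
```python
from h import *
C=np.array([.5225,.2018])
step(C,np.radians(362.1),v=.03,r=.0545); hold(.6); s=state(); e=s['ee_pos'][:2]-C
print(s['time'],np.degrees(np.arctan2(e[1],e[0]))+360,s['ft_force'],s['finger_gap'])
```

```text
47.15 362.1201517697117 [ 6.64256528 -1.77281084 -5.85017452] 0.019481279699648593
```

Run:
```python
from h import *
job_done(); print(state()['time'],state()['finger_gap'])
```

```text
the job is handed in; nothing more can be done
the job is handed in; nothing more can be done
```

The job is done and handed in, with the robot clock at about 47 s of the 70 s allowed.

- **Bottle:** I gripped the fallen bottle across its flat sides, stood it upright and lowered it onto the tray until it touched, then let go. It still stands in the last side and top pictures. The other bottles, tools and parts look unmoved there.
- **Valve closing:** I turned the crank handle clockwise about 359°. At the stop, the tangential force rose to about 16 N and the handle stopped moving.
- **Valve backing off:** I then turned it back two full turns anticlockwise. The last reading put the handle within about 0.1° of two turns from the stop.
- **Final hold:** The gripper is still closed on the handle, with a finger gap of 19.5 mm. At that reading the handle carried about 7 N radially, 2 N tangentially and 6 N vertically. My last small move was meant to ease the radial push, but it went up slightly, from 5.8 to 6.6 N.
- **Not checked by camera:** The arm hid the wheel from the top view, so the final angle rests on the arm's own readings. The side picture shows the handle close to its starting direction and the stem higher, which fits.
- **Disagreement:** My first estimate of the wheel axis was about 1 mm off, shown by up to 6 N of radial force on the handle, and I corrected it during the turn.

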